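# Close the food boxes with their own lids

## Task

Put away the leftovers: close each of the four enamel boxes with the wooden lid that belongs to it, set down gently and square so that it drops fully home and lies flat on the rim. Leave the boxes standing where they are, and do not knock the pepper mill or the spice jar.

Things in the scene. Friction and masses are not known exactly. Their poses are not given: they have to be found in the camera images.
- large_round_box: White enamelled box, dark rim, open on top, cherries lie in it (fixed, clear of the lid). Round, mouth 104 mm across, rim 116 mm outside. Height 52 mm, walls and floor 3 mm, walls drawn in by 5 mm a side at the foot. Loose, 0.55 kg. Origin: centre of its underside, z up.
- large_round_lid: Loose beech lid of the large round box, 0.11 to 0.22 kg, right way up. Round plate, 118 mm across. Grip: round knob, 28 mm across. Below the 10 mm plate a 9 mm ledge drops into the mouth with 5 mm play all round (foot bevelled). Origin: centre of the ledge's underside, z up; plate's top at 19 mm, grip 19 to 41 mm. Seated: 43 mm above the box's origin. Any turn fits.
- small_round_box: White enamelled box, dark rim, open on top, olives lie in it (fixed, clear of the lid). Round, mouth 72 mm across, rim 84 mm outside. Height 52 mm, walls and floor 3 mm, walls drawn in by 5 mm a side at the foot. Loose, 0.55 kg. Origin: centre of its underside, z up.
- small_round_lid: Loose beech lid of the small round box, 0.11 to 0.22 kg, right way up. Round plate, 86 mm across. Grip: round knob, 28 mm across. Below the 10 mm plate a 9 mm ledge drops into the mouth with 5 mm play all round (foot bevelled). Origin: centre of the ledge's underside, z up; plate's top at 19 mm, grip 19 to 41 mm. Seated: 43 mm above the box's origin. Any turn fits.
- square_box: White enamelled box, dark rim, open on top, two pieces of cheese lie in it (fixed, clear of the lid). Square with rounded corners, mouth 84 x 84 mm, rim 96 x 96 mm outside. Height 52 mm, walls and floor 3 mm, walls drawn in by 5 mm a side at the foot. Loose, 0.55 kg. Origin: centre of its underside, z up. Its sides lie along x and y.
- square_lid: Loose beech lid of the square box, 0.11 to 0.22 kg, right way up. Square plate, 98 mm. Grip: bar 56 x 16 mm along its x axis. Below the 10 mm plate a 9 mm ledge drops into the mouth with 5 mm play all round (foot bevelled). Origin: centre of the ledge's underside, z up; plate's top at 19 mm, grip 19 to 41 mm. Seated: 43 mm above the box's origin. Any quarter turn fits.
- oblong_box: White enamelled box, dark rim, open on top, two eggs lie in it (fixed, clear of the lid). Oblong with rounded corners, mouth 72 mm (x) by 118 mm (y), rim 84 x 130 mm outside. Height 58 mm, walls and floor 3 mm, walls drawn in by 5 mm a side at the foot. Loose, 0.55 kg. Origin: centre of its underside, z up. Its long side lies along y.
- oblong_lid: Loose beech lid of the oblong box, 0.11 to 0.22 kg, right way up. Oblong plate 86 (x) by 132 mm (y). Grip: bar 56 x 16 mm along its y (long) axis. Below the 10 mm plate a 9 mm ledge drops into the mouth with 5 mm play all round (foot bevelled). Origin: centre of the ledge's underside, z up; plate's top at 19 mm, grip 19 to 41 mm. Seated: 49 mm above the box's origin. Either way round fits.
- pepper_mill: Turned wooden pepper mill, 58 mm across, 165 mm high, loose, standing behind the work. Not part of the job. Origin at the centre of its foot, z up. A wall cabinet hangs over it: underside 0.47 m above the worktop, door front at x = 0.60, knob at 0.575, left end at y = 0.16; keep tall wrists in front of it.
- spice_jar: Closed spice jar with a black cap, 45 mm across, 105 mm high, loose, standing behind the work. Not part of the job. Origin at the centre of its foot, z up.

How it is judged:
By the outcome, as a careful person would: the job done as asked, in the order asked, and still so for the second after the job is handed in, with the robot touching nothing.
It also fails if it takes over 120 s, if anything falls off the work surface, if the arm or the gripper's body presses on something with over 40 N, if the wrist force passes 120 N, or if a joint passes its speed limit or range.

## Robot

A 6-joint arm with a two-finger parallel gripper is mounted at the origin on a cart in front of the work surface, level with it; the furniture and walls round the work are solid. World frame = base frame: x ahead of the robot, y to its left, z up, the work surface at z = 0. Lengths are in m, angles in rad, forces in N, time in s.
With the tool pointing down it reaches from about 0.35 to 0.775 m from the base axis. Payload 5.5 kg.
Tool frame: the origin (TCP) lies at the very end of the fingers, on their centre line; the grasp point (between the pads) lies env.hold_point_z behind it (env.hold_point_z is the distance from the TCP to the grasp point, in m); z points along the fingers, y is the line along which they close (so a half turn about z gives the same grasp; the last joint's range is limited). The gripper opens to 85 mm and grips with 20 to 120 N. Pads are 22 mm wide; open, the fingers measure 114 mm over their backs; the gripper's body (76 mm by 85 mm) begins 54 mm behind the grasp point. The pads swing forward as they close: fully open they stand 13 mm farther back than shut.
Start: joints at [-1.363, 0.313, 0.046, 1.304, 0, 1.431], TCP at [0.196, -0.541, 0.231] pointing down, gripper open.
Joint ranges: [-2.76, 2.76], [-0.86, 1.69], [-1.03, 1.26], [-2.2, 2.34], [-1.47, 1.5], [-3.14, 3.14]. Speed limits (rad/s): [2.57, 2.57, 3.14, 3.14, 3.14, 3.14].

## Interface

Orientations are given as a unit quaternion [w, x, y, z].
In Python, from workcell import env gives the robot as it stands.
- The arm moves only by the tool carry_out, never from a script. Its argument "steps" is a list of rows, each a list of 3 entries, a list of its own where there are three numbers: the turn, a rotation vector about the tool's x, y, z in degrees, then the shift along the tool's x, y, z in cm, then the closure in counts, from 0 (fully open) to 255 (shut). A call has exactly 8 rows; each row is the pose to reach, as a shift and turn from the pose commanded when the call began, along the tool's axes at that moment; what a row does not reach only later rows make up. A row lasts 1/8 s, in which the tool goes at most 62.5 mm and 10.7 degrees, less where a joint would pass 70% of its speed; a pose out of reach is approached as far as the arm can. A call with a gripper value outside its range is refused whole. The fingers move at their own pace and stop on an object; "force" is the grip in N (left out, the last holds). Time passes only in rows, so rows that repeat a pose let the fingers close, or fill a call up. It gives the time, the measured TCP pose, the force, the opening and the grip force at its end, in the units of the state.
- env.get_state(): the state, without advancing time (a new reading comes with each control period).
- env.read_camera(name): name is "scene" or "side" or "wrist"; returns (picture, depth): 420x560x3 uint8, red, green, blue; 420x560 float32, m along the optical axis (not along the pixel's ray), 0 where there is no reading.
- env.get_calibration(name): a dict with "fx", "fy", "cx", "cy" (pixels), "origin" and "orientation" of the camera in the world. Camera axes: x right, y up, looking along -z (the intrinsics and any distortion apply to the point x, -y, -z); pixel columns grow to the right and rows downward; lengths in m; the calibration is good to about 2 mm. The wrist camera is an equidistant fisheye: a pixel r from the principal point sees the ray r / f radians off the axis. A picture is of the moment at which its call begins: read the wrist's pose just before it. get_calibration takes no time and is no camera call; for the wrist camera it gives the pose at the moment of the call.
- env.hand_in(): hands the job in; it is judged then, once.
The state is a dict: "clock": time; "joint_pos": joint angles; "qvel": joint speeds; "tau": joint torques, N m; "tcp_pos": TCP position; "orientation": TCP orientation; "wrist_force": force on the tool from outside, world axes, zero at the start; "ft_torque": the same for the moment, N m; "finger_gap": finger opening in m; "grip_force": force on a finger pad.
Only numpy, scipy, OpenCV 4.12 (cv2) and the standard library are available. Lean on these libraries where they do the work, as an engineer would, in place of code of your own. Each camera call takes 0.05 s, during which the arm holds its last target. There are 200 camera calls.

## Working session

There is one attempt and no reset: what is moved stays moved. The work goes in short steps, Python scripts to look and compute and a tool call to move; the robot and the scene stay as the last step left them, time stands still between calls to the robot, and variables do not carry over. Pictures are saved under pics/ and viewed, at most 14 in all, crops included, and the job is handed in when it is done.

Besides the shell and the picture viewer there is one more tool, called after "Request:" in YAML: its name, and indented under it one key for each argument. carry_out: Moves the arm, as the interface text tells. Its arguments: {"type":"object","properties":{"steps":{"type":"array","items":{"type":"array"}},"force":{"type":"number"}},"required":["steps"]}

```bash
ls; mkdir -p pics
python3 - <<'E'
from workcell import env
import cv2,numpy as np
s=env.get_state();print({k:np.round(v,3).tolist() for k,v in s.items()},env.hold_point_z)
for n in ("scene","side"):
    p,d=env.read_camera(n);cv2.imwrite(f"pics/{n}0.png",p[:,:,::-1]);np.savez(f"{n}0.npz",p=p,d=d,c=env.get_calibration(n));print(env.get_calibration(n),(d>0).mean())
E
```

```text
pics
{'clock': 0.0, 'joint_pos': [-1.363, 0.314, 0.045, 1.304, -0.0, 1.431], 'qvel': [0.001, -0.0, 0.0, 0.0, 0.002, 0.001], 'tau': [-0.0, -48.063, 29.853, 0.019, -0.0, 0.0], 'tcp_pos': [0.196, -0.54, 0.23], 'orientation': [-0.001, 0.985, 0.173, -0.0], 'wrist_force': [0.071, -0.638, -0.8], 'ft_torque': [-0.0, -0.021, 0.006], 'grip_force': 0.0, 'finger_gap': 0.085} 0.0187
{'fx': 416.14860272983464, 'fy': 416.14860272983464, 'cx': 279.52366849518614, 'cy': 210.95833281541442, 'origin': array([0.10231104, 0.8327752 , 0.57094575]), 'orientation': array([-0.19464624, -0.12824168,  0.49322883,  0.83808844])} 0.9961224489795918
{'fx': 402.4643520695326, 'fy': 402.4643520695326, 'cx': 280.2604946901843, 'cy': 208.52194765987113, 'origin': array([0.40375659, 0.93399802, 0.47617289]), 'orientation': array([-0.0731517 , -0.03673582,  0.54577832,  0.83392166])} 0.9957865646258504
```

View pics/scene0.png

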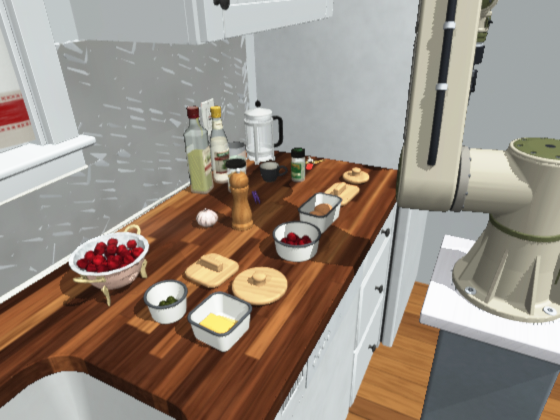

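View pics/side0.png

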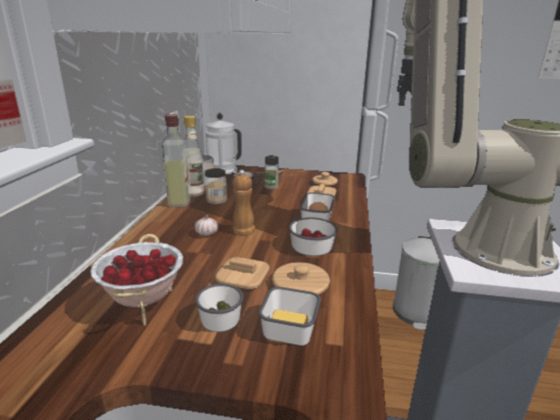

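Scene view: the boxes are small round at (166,301), square (221,320), large round (297,240) and oblong (320,211). The lids are square at (212,268), large round (260,285), oblong (342,190) and small round (355,176). The mill is at (241,200) and the jar at (298,165).

```bash
cat > h.py <<'E'
import numpy as np,cv2
from scipy.spatial.transform import Rotation as R
def rot(q): return R.from_quat([q[1],q[2],q[3],q[0]]).as_matrix()
def cloud(p,d,c):
    v,u=np.mgrid[:d.shape[0],:d.shape[1]]
    P=np.stack([(u-c["cx"])/c["fx"]*d,-(v-c["cy"])/c["fy"]*d,-d],-1)
    return P@rot(c["orientation"]).T+c["origin"]
def proj_plane(uv,c,z):
    uv=np.asarray(uv,float).reshape(-1,2)
    r=np.stack([(uv[:,0]-c["cx"])/c["fx"],-(uv[:,1]-c["cy"])/c["fy"],-np.ones(len(uv))],-1)@rot(c["orientation"]).T
    return c["origin"]+r*((z-c["origin"][2])/r[:,2])[:,None]
E
python3 - <<'E'
from h import *
H=[]
for n in("scene","side"):
    f=np.load(f"{n}0.npz",allow_pickle=True);p,d,c=f["p"],f["d"],f["c"].item()
    X=cloud(p,d,c);ok=(d>0)&(X[...,0]>.2)&(X[...,0]<.75)&(abs(X[...,1])<.75)
    print(n,"table z",np.percentile(X[...,2][ok&(X[...,2]<.012)&(X[...,2]>-.012)],[5,50,95]).round(4))
    for nm,lo,hi in(("lid",.013,.025),("rim",.044,.062),("tall",.08,.18)):
        m=(ok&(X[...,2]>lo)&(X[...,2]<hi)).astype(np.uint8)
        if nm=="lid":
            hsv=cv2.cvtColor(p,cv2.COLOR_RGB2HSV); m&=((hsv[...,2]>130)&(hsv[...,0]<25)&(hsv[...,1]>60)).astype(np.uint8)
            m=cv2.morphologyEx(m,cv2.MORPH_CLOSE,np.ones((5,5)))
        k,L,S,_=cv2.connectedComponentsWithStats(m)
        for i in range(1,k):
            if S[i,4]<40: continue
            Q=X[L==i];Q=Q[(Q[:,2]>lo)&(Q[:,2]<hi)];
            r=cv2.minAreaRect((Q[:,:2]*1000).astype(np.float32))
            print(nm,S[i].tolist(),"mid",((np.percentile(Q[:,:2],1,0)+np.percentile(Q[:,:2],99,0))/2).round(3),"ext",np.ptp(Q[:,:2],axis=0).round(3),"z",np.median(Q[:,2]).round(4),"rect",np.round(r[0]),np.round(r[1]),round(r[2]))
E
```

```text
scene table z [-0.0015  0.0007  0.0027]
lid [325, 170, 44, 35, 585] mid [ 0.458 -0.295] ext [0.088 0.244] z 0.0196 rect [ 457. -297.] [243.  87.] 88
lid [233, 219, 20, 9, 85] mid [0.632 0.032] ext [0.042 0.043] z 0.0173 rect [627.  36.] [53. 22.] 48
lid [185, 253, 103, 51, 2508] mid [0.523 0.24 ] ext [0.234 0.117] z 0.0196 rect [524. 233.] [117. 233.] 86
rim [296, 135, 105, 19, 506] mid [ 0.553 -0.558] ext [0.394 0.02 ] z 0.0531 rect [ 553. -557.] [ 19. 393.] 89
rim [259, 161, 28, 11, 131] mid [ 0.704 -0.27 ] ext [0.086 0.068] z 0.0497 rect [ 706. -268.] [65. 83.] 78
rim [291, 163, 14, 8, 71] mid [ 0.628 -0.299] ext [0.039 0.033] z 0.0526 rect [ 624. -295.] [42. 24.] 26
rim [298, 192, 44, 28, 479] mid [ 0.458 -0.079] ext [0.089 0.132] z 0.0539 rect [458. -78.] [132.  84.] 85
rim [232, 205, 19, 11, 136] mid [0.638 0.031] ext [0.045 0.044] z 0.053 rect [634.  33.] [48. 29.] 37
rim [272, 220, 49, 29, 383] mid [0.458 0.072] ext [0.115 0.116] z 0.0509 rect [458.  71.] [114. 114.] 16
rim [93, 265, 49, 26, 233] mid [0.718 0.378] ext [0.061 0.091] z 0.0524 rect [710. 380.] [98. 34.] 63
rim [
[... 2066 characters left out ...]
.376] ext [0.099 0.098] z 0.0509 rect [470. 375.] [98. 96.] 85
tall [253, 117, 123, 34, 3221] mid [ 0.521 -0.561] ext [0.457 0.047] z 0.1308 rect [ 521. -567.] [457.  45.] 1
tall [381, 123, 7, 27, 102] mid [ 0.255 -0.591] ext [0.014 0.018] z 0.1307 rect [ 255. -591.] [18. 14.] 87
tall [265, 155, 14, 11, 135] mid [ 0.629 -0.309] ext [0.043 0.051] z 0.0978 rect [ 631. -310.] [43. 48.] 39
tall [232, 170, 20, 36, 536] mid [0.642 0.031] ext [0.048 0.039] z 0.1244 rect [642.  31.] [47. 36.] 15
tall [412, 179, 24, 9, 49] mid [0.222 0.06 ] ext [0.043 0.054] z 0.1751 rect [230.  62.] [27. 63.] 44
tall [113, 243, 70, 54, 1451] mid [0.711 0.373] ext [0.078 0.181] z 0.0885 rect [711. 372.] [ 78. 181.] 0
```

Run:
```python
from h import *
A=[np.load(f"{n}0.npz",allow_pickle=True) for n in("scene","side")]
C={"LR":(.466,.233),"SQ":(.59,.237),"OB":(.458,-.25),"SR":(.458,-.375)}
for i,f in enumerate(A):
    p,d,c=f["p"],f["d"],f["c"].item();X=cloud(p,d,c)
    for k,(x,y) in C.items():
        for nm,lo,hi in(("plate",.014,.024),("grip",.035,.045)):
            m=(X[...,2]>lo)&(X[...,2]<hi)&(abs(X[...,0]-x)<.075)&(abs(X[...,1]-y)<(.055 if k=="SR" else .07))
            m=cv2.morphologyEx(m.astype(np.uint8),cv2.MORPH_OPEN,np.ones((2,2)))>0
            Q=X[m][:,:2]
            if len(Q)<5: print(i,k,nm,len(Q));continue
            q=(Q*1000).astype(np.float32);r=cv2.minAreaRect(q);l=cv2.fitLine(q,cv2.DIST_L2,0,.01,.01).ravel()
            print(i,k,nm,len(Q),"mid",((np.percentile(Q,2,0)+np.percentile(Q,98,0))/2).round(4),"ext",np.ptp(Q,axis=0).round(3),np.round(r[0]),np.round(r[1]),round(r[2],1),"linedeg",np.degrees(np.arctan2(l[1],l[0])).round(1))
from workcell import env
c=env.get_calibration("wrist");print(c)
s=env.get_state();T=rot(s["orientation"]);print(T.round(3),(T.T@(c["origin"]-s["tcp_pos"])).round(4),(T.T@rot(c["orientation"])).round(3))
```

```text
0 LR plate 1460 mid [0.4638 0.2418] ext [0.445 0.661] [288. 488.] [119. 778.] 34.9 linedeg -57.9
0 LR grip 111 mid [0.4639 0.2325] ext [0.373 0.626] [296. 527.] [ 27. 724.] 30.2 linedeg -58.9
0 SQ plate 970 mid [0.572  0.2395] ext [0.534 0.65 ] [341. 493.] [122. 822.] 43.5 linedeg -50.3
0 SQ grip 135 mid [0.5862 0.2386] ext [0.053 0.036] [586. 239.] [46. 37.] 34.4 linedeg -4.2
0 OB plate 300 mid [ 0.4547 -0.2196] ext [0.394 1.162] [311. 264.] [  97. 1207.] 15.6 linedeg -74.9
0 OB grip 60 mid [ 0.4582 -0.25  ] ext [0.016 0.088] [ 457. -256.] [88. 14.] 85.8 linedeg 85.0
0 SR plate 216 mid [ 0.452  -0.3745] ext [0.078 0.102] [ 446. -380.] [97. 75.] 33.4 linedeg 38.2
0 SR grip 36 mid [ 0.4526 -0.3984] ext [0.022 0.097] [ 452. -413.] [97. 22.] 88.5 linedeg -88.8
1 LR plate 1168 mid [0.4646 0.2603] ext [0.138 0.75 ] [410. 549.] [131. 759.] 10.7 linedeg -84.3
1 LR grip 110 mid [0.4656 0.2326] ext [0.026 0.05 ] [459. 230.] [51. 24.] 58.3 linedeg 60.9
1 SQ plate 974 mid [0.5736 0.2416] ext [0.234 0.756] [526. 564.] [130. 769.] 8.7 linedeg -76.8
1 SQ grip 147 mid [0.5872 0.2318] ext [0.051 0.0
[... 155 characters left out ...]
 mid [ 0.4582 -0.279 ] ext [0.015 0.142] [ 454. -282.] [142.  10.] 84.6 linedeg 85.4
1 SR plate 159 mid [ 0.452  -0.3379] ext [0.081 0.181] [ 459. -359.] [186.  73.] 69.8 linedeg 64.3
1 SR grip 29 mid [ 0.4543 -0.4236] ext [0.024 0.127] [ 445. -425.] [127.  20.] 79.0 linedeg 83.9
{'fx': 325.19226210127806, 'fy': 325.19226210127806, 'cx': 278.28410556855073, 'cy': 204.91466412231534, 'origin': array([ 0.25756591, -0.5181848 ,  0.37303561]), 'orientation': array([ 0.81142359, -0.10937428,  0.07760819, -0.56886377])}
[[ 0.94   0.341 -0.   ]
 [ 0.341 -0.94   0.002]
 [ 0.    -0.002 -1.   ]] [ 6.550e-02  1.000e-04 -1.425e-01] [[-0.     0.964  0.266]
 [ 1.     0.    -0.   ]
 [-0.     0.266 -0.964]]
```

```bash
cat >> h.py <<'E'
def go(s,pos,yaw):
    """turn (deg) and shift (cm) in the tool's axes to reach pos, tool down, tool x at yaw deg"""
    T=rot(s["orientation"]);y=np.radians(yaw);cy,sy=np.cos(y),np.sin(y)
    G=np.array([[cy,sy,0],[sy,-cy,0],[0,0,-1]])
    print("turn",np.degrees(R.from_matrix(T.T@G).as_rotvec()).round(1),"shift",(T.T@(np.array(pos)-s["tcp_pos"])*100).round(2),"| tcp",np.round(s["tcp_pos"],4),"yaw",np.degrees(np.arctan2(T[1,0],T[0,0])).round(1),"F",np.round(s["wrist_force"],1),"gap",round(s["finger_gap"],4),"t",round(s["clock"],2))
E
python3 - <<'E'
from h import *
from workcell import env
go(env.get_state(),(.44,-.30,.22),90)
E
```

```text
turn [ -0.1  -0.1 -70.1] shift [ 31.14 -14.26   1.08] | tcp [ 0.1959 -0.5402  0.2305] yaw 19.9 F [-0.1 -0.8 -0.5] gap 0.0856 t 0.1
```

Request:
carry_out:
  steps:
    - [[0,0,-10],[4,-2,0.2],0]
    - [[0,0,-20],[9,-4,0.4],0]
    - [[0,0,-30],[14,-6.5,0.6],0]
    - [[0,0,-40],[19,-9,0.8],0]
    - [[0,0,-50],[24,-11,1],80]
    - [[0,0,-60],[28,-13,1.1],80]
    - [[0,0,-70],[31.1,-14.3,1.1],80]
    - [[0,0,-70],[31.1,-14.3,1.1],80]
  force: 40

```text
clock: 1.1
tcp_pos: [0.4407, -0.2984, 0.2199]
orientation: [-0.0, 0.706, 0.708, 0.0]
wrist_force: [-0.1, -0.7, 1.0]
finger_gap: 0.0586
grip_force: 0.0
```

```bash
cat >> h.py <<'E'
def look(env,name,view=True):
    c=env.get_calibration("wrist");p,d=env.read_camera("wrist")
    if view: cv2.imwrite(f"pics/{name}.png",p[:,:,::-1])
    v,u=np.mgrid[:420,:560];x=(u-c["cx"])/c["fx"];y=-(v-c["cy"])/c["fy"];r=np.hypot(x,y)+1e-9
    k=np.tan(np.minimum(r,1.4))/r
    X=np.stack([x*k*d,y*k*d,-d],-1)@rot(c["orientation"]).T+c["origin"]
    X[d<=0]=9
    return p,X
def find(X,cx,cy,lo,hi,rx,ry):
    m=(X[...,2]>lo)&(X[...,2]<hi)&(abs(X[...,0]-cx)<rx)&(abs(X[...,1]-cy)<ry)
    Q=X[m][:,:2]
    if len(Q)<10: print("few",len(Q));return
    q=(Q*1000).astype(np.float32);r=cv2.minAreaRect(q);e=cv2.minEnclosingCircle(q)
    print(len(Q),"mid",((np.percentile(Q,1,0)+np.percentile(Q,99,0))/2*1000).round(1),"ext",(np.ptp(Q,axis=0)*1000).round(),"z",np.median(X[m][:,2]).round(4),"rect",np.round(r[0],1),np.round(r[1],1),round(r[2],1))
E
python3 - <<'E'
from h import *
from workcell import env
s=env.get_state();go(s,(.44,-.3,.22),90)
p,X=look(env,"w1")
np.save("w1.npy",X)
for n,a in{"OBplate":(.458,-.24,.012,.026,.08,.08),"OBgrip":(.458,-.24,.035,.046,.05,.05),"SRplate":(.452,-.374,.012,.026,.06,.06),"SRgrip":(.452,-.374,.035,.046,.05,.04)}.items(): print(n,end=" ");find(X,*a)
E
```

```text
turn [-0.  -0.   0.1] shift [-0.16 -0.07 -0.01] | tcp [ 0.4407 -0.2984  0.2199] yaw 90.1 F [-0.1 -0.7  1. ] gap 0.0586 t 1.1
OBplate 8412 mid [ 459.4 -242.6] ext [ 93. 133.] z 0.0189 rect [ 459.9 -242.8] [131.   86.5] 84.8
OBgrip 873 mid [ 460.2 -242.6] ext [20. 56.] z 0.0405 rect [ 459.5 -242.7] [56.6 16.6] 83.4
SRplate 3425 mid [ 455.2 -381.2] ext [84. 85.] z 0.0188 rect [ 455. -382.] [84.2 84.8] 0.7
SRgrip 506 mid [ 455.2 -381.7] ext [28. 28.] z 0.0404 rect [ 454.7 -382. ] [27.5 27.9] 1.6
```

View pics/w1.png

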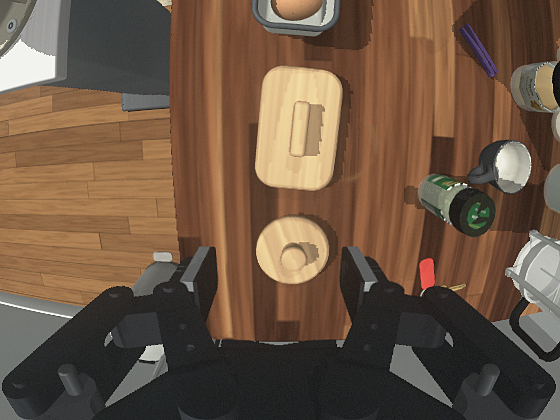

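Fisheye wrist view, with the oblong lid at (300,128), tilted about 5°, and the small round lid at (292,250). Part of the egg box is at the top. Depth gives both positions well, so I go for the oblong lid.

Run:
```python
from h import *
from workcell import env
s=env.get_state();go(s,(.4597,-.2427,.08),84.5);go(s,(.4597,-.2427,.022),84.5)
```

```text
turn [-0.1 -0.   5.5] shift [ 5.66  1.99 13.99] | tcp [ 0.4399 -0.2994  0.2199] yaw 90.0 F [-0.9 -0.6  0.1] gap 0.0589 t 1.15
turn [-0.1 -0.   5.5] shift [ 5.66  2.   19.79] | tcp [ 0.4399 -0.2994  0.2199] yaw 90.0 F [-0.9 -0.6  0.1] gap 0.0589 t 1.15
```

Request:
carry_out:
  steps:
    - [[0,0,5.5],[3,1,5],80]
    - [[0,0,5.5],[5.6,2,10],80]
    - [[0,0,5.5],[5.6,2,14],80]
    - [[0,0,5.5],[5.6,2,17],80]
    - [[0,0,5.5],[5.6,2,18.8],80]
    - [[0,0,5.5],[5.6,2,19.8],80]
    - [[0,0,5.5],[5.6,2,19.8],80]
    - [[0,0,5.5],[5.6,2,19.8],255]

```text
clock: 2.15
tcp_pos: [0.4601, -0.245, 0.0231]
orientation: [0.001, 0.741, 0.672, 0.0]
wrist_force: [0.2, -0.7, 1.0]
finger_gap: 0.0419
grip_force: 0.0
```

Request:
carry_out:
  steps:
    - [[0,0,0],[0,0,0],255]
    - [[0,0,0],[0,0,0],255]
    - [[0,0,0],[0,0,0],255]
    - [[0,0,0],[0,0,0],255]
    - [[0,0,0],[0,0,-2],255]
    - [[0,0,0],[0,0,-6],255]
    - [[0,0,0],[0,0,-10],255]
    - [[0,0,0],[0,0,-10],255]

```text
clock: 3.15
tcp_pos: [0.4615, -0.2455, 0.1253]
orientation: [0.003, 0.741, 0.672, 0.001]
wrist_force: [0.8, 0.2, -1.3]
finger_gap: 0.015
grip_force: 39.3
```

Run:
```python
from h import *
from workcell import env
s=env.get_state();p,X=look(env,"w2")
for n,a in{"OBbox":(.458,-.079,.05,.066,.06,.085)}.items(): print(n,end=" ");find(X,*a)
go(s,(.458,-.079,.122),90);go(s,(.458,-.079,.073),90)
```

```text
OBbox 2230 mid [ 455.5 -119.9] ext [86. 57.] z 0.0572 rect [ 454.7 -120.7] [52.3 84.5] 83.9
turn [ 0.3  0.2 -5.6] shift [16.54 -1.97  0.26] | tcp [ 0.4615 -0.2455  0.1253] yaw 84.4 F [ 0.8  0.2 -1.3] gap 0.015 t 3.15
turn [ 0.3  0.2 -5.6] shift [16.55 -1.99  5.16] | tcp [ 0.4615 -0.2455  0.1253] yaw 84.4 F [ 0.8  0.2 -1.3] gap 0.015 t 3.15
```

View pics/w2.png

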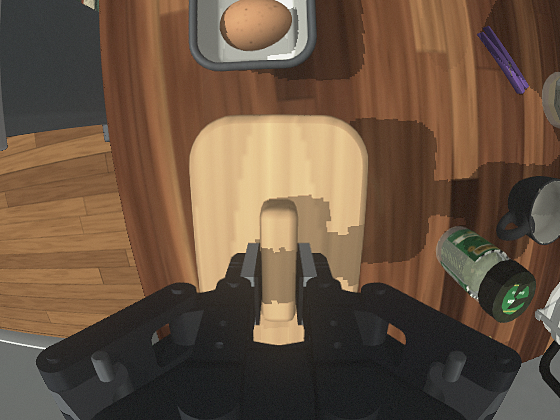

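The lid is held by its bar at (278,260), and the box's front edge is at (250,60). Before placing I check the yaw of the oblong and square boxes.

```bash
cat > yaw.py <<'E'
from h import *
def edges(X,x,y,hx,hy,z,side):
    """offset and tilt of each visible outer rim edge about (x,y); rounded corners left out"""
    m=(abs(X[...,2]-z)<.006)&(abs(X[...,0]-x)<hx+.015)&(abs(X[...,1]-y)<hy+.015)
    Q=X[m][:,:2]-[x,y]
    for a,h,g in((0,hx,hy),(1,hy,hx)):
        for sg in(-1,1):
            b=np.arange(-g+.018,g-.018,.006);P=[]
            for t in b:
                q=Q[(abs(Q[:,1-a]-t)<.003)&(sg*Q[:,a]>h-.02)]
                if len(q)>2:P.append((t,np.max(sg*q[:,a])*sg))
            if len(P)>4:
                P=np.array(P);k=np.polyfit(*P.T,1);print(side,"xy"[a],sg,len(P),"edge mm",(k[1]*1000).round(1),"yaw",np.degrees(np.arctan(k[0])*(-1 if a==0 else 1)).round(1))
E
python3 - <<'E'
from yaw import *
for n in("scene","side"):
    f=np.load(f"{n}0.npz",allow_pickle=True);X=cloud(f["p"],f["d"],f["c"].item())
    edges(X,.458,-.079,.042,.065,.055,n+" OB");edges(X,.469,.376,.048,.048,.05,n+" SQ")
edges(np.load("w1.npy"),.458,-.079,.042,.065,.056,"w1 OB")
E
```

```text
scene OB x -1 14 edge mm -40.9 yaw -3.4
scene OB x 1 16 edge mm 40.6 yaw -4.5
scene OB y -1 9 edge mm -64.0 yaw -4.8
scene OB y 1 9 edge mm 63.8 yaw 0.5
scene SQ x -1 10 edge mm -47.1 yaw -3.5
scene SQ x 1 10 edge mm 48.0 yaw -4.1
scene SQ y -1 10 edge mm -47.1 yaw -4.2
scene SQ y 1 10 edge mm 47.8 yaw -4.5
side OB x 1 10 edge mm 40.3 yaw -3.9
side OB y -1 9 edge mm -64.9 yaw -4.0
side OB y 1 9 edge mm 64.1 yaw -1.9
side SQ x -1 10 edge mm -45.9 yaw -4.0
side SQ x 1 10 edge mm 48.9 yaw -5.2
side SQ y -1 10 edge mm -47.7 yaw -4.6
side SQ y 1 10 edge mm 47.2 yaw -2.9
w1 OB y -1 9 edge mm -67.5 yaw -3.4
```

Request:
carry_out:
  steps:
    - [[0,0,-1.6],[4,-0.5,0],255]
    - [[0,0,-1.6],[8,-1,0],255]
    - [[0,0,-1.6],[12,-1.5,0],255]
    - [[0,0,-1.6],[16.2,-1.95,0],255]
    - [[0,0,-1.6],[16.2,-1.95,1],255]
    - [[0,0,-1.6],[16.2,-1.95,2],255]
    - [[0,0,-1.6],[16.2,-1.95,3],255]
    - [[0,0,-1.6],[16.2,-1.95,3],255]

```text
clock: 4.2
tcp_pos: [0.4551, -0.0816, 0.0909]
orientation: [-0.001, 0.732, 0.682, -0.001]
wrist_force: [-0.5, -0.7, -1.5]
finger_gap: 0.0152
grip_force: 39.2
```

Run:
```python
from yaw import *
from workcell import env
s=env.get_state();p,X=look(env,"w3")
go(s,(.458,-.0825,.071),86)
z=s["tcp_pos"][2];edges(X,.458,-.080,.043,.066,z-.003,"lid");edges(X,.458,-.080,.042,.065,.056,"box")
```

```text
turn [-0.1 -0.  -0.1] shift [-0.07  0.3   1.99] | tcp [ 0.4551 -0.0816  0.0909] yaw 85.9 F [-0.5 -0.7 -1.5] gap 0.0152 t 4.2
lid x -1 11 edge mm -47.5 yaw -3.9
lid x 1 12 edge mm 38.5 yaw -4.2
lid y -1 6 edge mm -58.0 yaw -5.6
lid y 1 9 edge mm 66.0 yaw -3.8
```

View pics/w3.png

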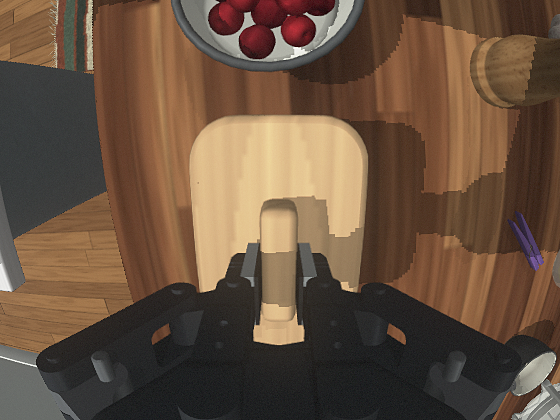

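The lid covers the box, and its yaw matches. It needs about 3.5 mm more in +x.

Request:
carry_out:
  steps:
    - [[0,0,0],[0,0.35,0],255]
    - [[0,0,0],[0,0.35,0.5],255]
    - [[0,0,0],[0,0.35,1],255]
    - [[0,0,0],[0,0.35,1.4],255]
    - [[0,0,0],[0,0.35,1.7],255]
    - [[0,0,0],[0,0.35,1.8],255]
    - [[0,0,0],[0,0.35,1.9],255]
    - [[0,0,0],[0,0.35,1.9],255]

```text
clock: 5.25
tcp_pos: [0.4595, -0.0814, 0.0733]
orientation: [0.0, 0.731, 0.682, -0.0]
wrist_force: [0.0, 0.5, -1.8]
finger_gap: 0.0154
grip_force: 39.3
```

Request:
carry_out:
  steps:
    - [[0,0,0],[0,0,0.15],255]
    - [[0,0,0],[0,0,0.25],255]
    - [[0,0,0],[0,0,0.25],255]
    - [[0,0,0],[0,0,0.25],140]
    - [[0,0,0],[0,0,0.25],80]
    - [[0,0,0],[0,0,0.25],80]
    - [[0,0,0],[0,0,0.25],80]
    - [[0,0,0],[0,0,-1],80]

```text
clock: 6.25
tcp_pos: [0.4586, -0.081, 0.0828]
orientation: [-0.001, 0.731, 0.682, -0.001]
wrist_force: [-0.1, 0.2, 0.6]
finger_gap: 0.0586
grip_force: 0.0
```

Run:
```python
from h import *
from workcell import env
s=env.get_state();go(s,(.455,-.382,.17),180)
for f in ("scene","side"):
    p,d=env.read_camera(f);X=cloud(p,d,env.get_calibration(f))
    m=(abs(X[...,0]-.458)<.06)&(abs(X[...,1]+.08)<.08)&(abs(X[...,2]-.068)<.012)
    Q=X[m];print(f,len(Q));
    m=abs(Q[:,2]-np.median(Q[:,2]))<.006
    if m.sum()>30:
        A=np.c_[Q[m,:2]-[.458,-.08],np.ones(m.sum())];print(np.linalg.lstsq(A,Q[m,2],rcond=None)[0].round(4))
```

```text
turn [ -0.1  -0.1 -94. ] shift [-30.05   1.71  -8.74] | tcp [ 0.4586 -0.081   0.0828] yaw 86.0 F [-0.1  0.2  0.6] gap 0.0586 t 6.25
scene 741
[ 0.0095 -0.0114  0.0685]
side 610
[ 0.0051 -0.0136  0.0679]
```

Oblong lid is seated: top at 0.068 m and flat. Next is the small round lid.

Request:
carry_out:
  steps:
    - [[0,0,0],[0,0,-5],80]
    - [[0,0,0],[-5,0.3,-7],80]
    - [[0,0,0],[-11,0.6,-7],80]
    - [[0,0,0],[-17,1,-7],80]
    - [[0,0,0],[-23,1.3,-6],80]
    - [[0,0,0],[-28,1.6,-4],80]
    - [[0,0,0],[-30,1.7,-1],80]
    - [[0,0,0],[-30,1.7,0],80]

```text
clock: 7.35
tcp_pos: [0.4546, -0.3826, 0.0813]
orientation: [-0.001, 0.732, 0.681, -0.0]
wrist_force: [-0.3, 1.0, 1.0]
finger_gap: 0.0587
grip_force: 0.0
```

Run:
```python
from h import *
from workcell import env
go(env.get_state(),(.4549,-.3818,.022),86)
```

```text
turn [-0.1 -0.1 -0.1] shift [0.08 0.04 5.93] | tcp [ 0.4546 -0.3826  0.0813] yaw 85.9 F [-0.3  1.   1. ] gap 0.0587 t 7.35
```

Request:
carry_out:
  steps:
    - [[0,0,0],[0.1,0,3],80]
    - [[0,0,0],[0.1,0,5],80]
    - [[0,0,0],[0.1,0,5.8],80]
    - [[0,0,0],[0.1,0,5.9],80]
    - [[0,0,0],[0.1,0,5.9],255]
    - [[0,0,0],[0.1,0,5.9],255]
    - [[0,0,0],[0.1,0,5.9],255]
    - [[0,0,0],[0.1,0,5.9],255]

```text
clock: 8.35
tcp_pos: [0.4566, -0.3814, 0.0257]
orientation: [0.001, 0.731, 0.682, 0.0]
wrist_force: [0.1, 1.5, 6.0]
finger_gap: 0.0264
grip_force: 39.4
```

Request:
carry_out:
  steps:
    - [[0,0,0],[0,0,-1],255]
    - [[0,0,0],[0,0,-5],255]
    - [[0,0,0],[0,0,-11],255]
    - [[0,0,0],[0,0,-17],255]
    - [[0,0,0],[0,0,-20],255]
    - [[0,0,0],[0,0,-20],255]
    - [[0,0,0],[0,0,-20],255]
    - [[0,0,0],[0,0,-20],255]

```text
clock: 9.35
tcp_pos: [0.4549, -0.3799, 0.2221]
orientation: [-0.002, 0.731, 0.682, -0.0]
wrist_force: [-0.6, 0.5, -2.4]
finger_gap: 0.026
grip_force: 39.6
```

Run:
```python
from h import *
from workcell import env
s=env.get_state();go(s,(.41,0,.22),130);go(s,(.54,.376,.20),175)
```

```text
turn [ -0.1  -0.2 -44. ] shift [37.59 -7.11  0.33] | tcp [ 0.4549 -0.3799  0.2221] yaw 86.0 F [-0.6  0.5 -2.4] gap 0.026 t 9.35
turn [ -0.   -0.2 -89. ] shift [75.99  3.25  2.4 ] | tcp [ 0.4549 -0.3799  0.2221] yaw 86.0 F [-0.6  0.5 -2.4] gap 0.026 t 9.35
```

Request:
carry_out:
  steps:
    - [[0,0,-6],[5,-1.2,0],255]
    - [[0,0,-12],[10,-2.5,0],255]
    - [[0,0,-18],[15,-4,0],255]
    - [[0,0,-24],[20,-5.2,0],255]
    - [[0,0,-30],[25,-6,0],255]
    - [[0,0,-36],[30,-6.8,0],255]
    - [[0,0,-42],[34,-7,0],255]
    - [[0,0,-44],[37.6,-7.1,0],255]

```text
clock: 10.35
tcp_pos: [0.4099, 0.0009, 0.2231]
orientation: [-0.001, 0.421, 0.907, -0.0]
wrist_force: [0.6, 0.7, -2.2]
finger_gap: 0.0265
grip_force: 39.7
```

Run:
```python
from h import *
from workcell import env
s=env.get_state();go(s,(.48,.25,.2),160);go(s,(.55,.376,.18),175)
```

```text
turn [ -0.1  -0.1 -29.8] shift [14.52 21.43  2.31] | tcp [0.4099 0.0009 0.2231] yaw 130.2 F [ 0.6  0.7 -2.2] gap 0.0265 t 10.35
turn [ -0.   -0.1 -44.8] shift [19.63 34.91  4.3 ] | tcp [0.4099 0.0009 0.2231] yaw 130.2 F [ 0.6  0.7 -2.2] gap 0.0265 t 10.35
```

Request:
carry_out:
  steps:
    - [[0,0,-6],[2,4,0.5],255]
    - [[0,0,-12],[4.5,9,1],255]
    - [[0,0,-18],[7,14,1.5],255]
    - [[0,0,-24],[10,19,2],255]
    - [[0,0,-30],[13,24,2.5],255]
    - [[0,0,-36],[16,29,3],255]
    - [[0,0,-42],[18,33,4],255]
    - [[0,0,-45],[19.6,34.9,4.3],255]

```text
clock: 11.35
tcp_pos: [0.5516, 0.3755, 0.1778]
orientation: [-0.002, 0.042, 0.999, -0.001]
wrist_force: [-1.0, -0.1, -1.2]
finger_gap: 0.0264
grip_force: 39.8
```

Run:
```python
from h import *
from workcell import env
s=env.get_state();p,X=look(env,"w4")
z=s["tcp_pos"][2]
print("lid",end=" ");find(X,s["tcp_pos"][0],s["tcp_pos"][1],z-.012,z+.003,.06,.06)
print("box",end=" ");find(X,.594,.378,.044,.058,.06,.055)
go(s,(.594,.378,.1),175)
```

```text
lid 12280 mid [549.6 374.7] ext [85. 85.] z 0.1708 rect [548.3 374.6] [81.2 81.6] 41.7
box few 0
turn [-0.1 -0.2  0.2] shift [-4.23  0.62  7.76] | tcp [0.5516 0.3755 0.1778] yaw 175.2 F [-1.  -0.1 -1.2] gap 0.0264 t 11.35
```

View pics/w4.png

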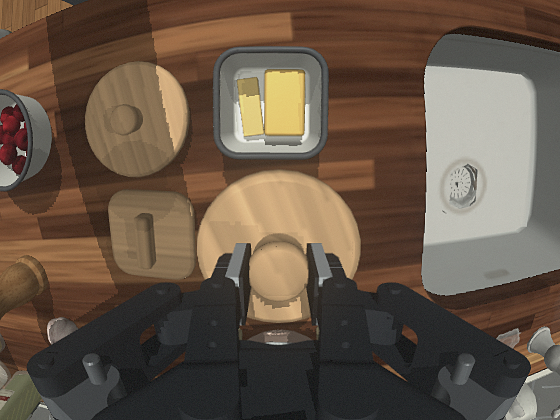

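The view shows the small lid held level at (280,270), square box (270,103), large lid (137,118) and square lid (152,233). The olive box is hidden, so I use its two-camera fix.

Request:
carry_out:
  steps:
    - [[0,0,0],[-2,0.3,3],255]
    - [[0,0,0],[-4.35,0.65,6],255]
    - [[0,0,0],[-4.35,0.65,8],255]
    - [[0,0,0],[-4.35,0.65,8.8],255]
    - [[0,0,0],[-4.35,0.65,9.4],255]
    - [[0,0,0],[-4.35,0.65,10],255]
    - [[0,0,0],[-4.35,0.65,10.3],255]
    - [[0,0,0],[-4.35,0.65,10.3],255]

```text
clock: 12.4
tcp_pos: [0.5961, 0.3766, 0.0786]
orientation: [0.0, 0.043, 0.999, 0.0]
wrist_force: [-0.2, 0.5, -1.7]
finger_gap: 0.0263
grip_force: 39.8
```

Run:
```python
from h import *
from workcell import env
s=env.get_state();p,X=look(env,"w5");x,y,z=s["tcp_pos"]
print("lid",end=" ");find(X,x,y,z-.012,z+.003,.06,.06)
go(s,(.595,.3785,.070),175)
```

```text
lid 12275 mid [594.  375.8] ext [85. 85.] z 0.0716 rect [592.6 375.6] [81.1 81.7] 40.7
turn [0. 0. 0.] shift [0.12 0.18 0.86] | tcp [0.5961 0.3766 0.0786] yaw 175.0 F [-0.2  0.5 -1.7] gap 0.0263 t 12.4
```

Request:
carry_out:
  steps:
    - [[0,0,0],[0,0.2,0],255]
    - [[0,0,0],[0,0.2,0.4],255]
    - [[0,0,0],[0,0.2,0.7],255]
    - [[0,0,0],[0,0.2,0.85],255]
    - [[0,0,0],[0,0.2,0.95],255]
    - [[0,0,0],[0,0.2,0.95],255]
    - [[0,0,0],[0,0.2,0.95],140]
    - [[0,0,0],[0,0.2,0.95],80]

```text
clock: 13.45
tcp_pos: [0.5965, 0.3786, 0.0691]
orientation: [0.0, 0.043, 0.999, 0.0]
wrist_force: [-0.4, 0.2, 0.5]
finger_gap: 0.0554
grip_force: 0.0
```

Request:
carry_out:
  steps:
    - [[0,0,0],[0,0,0],80]
    - [[0,0,0],[0,0,0],80]
    - [[0,0,0],[0,0,-2],80]
    - [[0,0,0],[0,0,-5],80]
    - [[0,0,0],[0,0,-9],80]
    - [[0,0,0],[0,0,-11],80]
    - [[0,0,0],[0,0,-11],80]
    - [[0,0,0],[0,0,-11],80]

```text
clock: 14.45
tcp_pos: [0.5957, 0.3782, 0.1775]
orientation: [-0.001, 0.043, 0.999, -0.0]
wrist_force: [0.5, -0.0, 0.2]
finger_gap: 0.0584
grip_force: 0.0
```

```bash
cat >> yaw.py <<'E'
def flat(X,x,y,z,r,n):
    m=(abs(X[...,0]-x)<r)&(abs(X[...,1]-y)<r)&(abs(X[...,2]-z)<.008);Q=X[m]
    if len(Q)<30: print(n,"few");return
    print(n,len(Q),"slopes,z",np.linalg.lstsq(np.c_[Q[:,:2]-[x,y],np.ones(len(Q))],Q[:,2],rcond=None)[0].round(4))
E
python3 - <<'E'
from yaw import *
from workcell import env
s=env.get_state();p,X=look(env,"w6")
flat(X,.594,.378,.062,.05,"SR seated");find(X,.594,.378,.054,.068,.06,.06)
for n,a in{"SQplate":(.588,.235,.012,.026,.06,.065),"SQgrip":(.588,.235,.035,.046,.05,.05),"LRplate":(.466,.233,.012,.026,.056,.07),"LRgrip":(.466,.233,.035,.046,.04,.04)}.items(): print(n,end=" ");find(X,*a)
edges(X,.469,.376,.048,.048,.05,"SQbox")
go(s,(.588,.235,.1),175)
E
```

```text
SR seated 6799 slopes,z [ 0.0027 -0.0009  0.0617]
6798 mid [594.4 377.4] ext [85. 85.] z 0.0618 rect [594.9 377.4] [84.9 84.5] 66.7
SQplate 6383 mid [587.9 236.4] ext [104. 103.] z 0.0189 rect [588.1 235.1] [98.1 97.5] 82.1
SQgrip 837 mid [588.2 235.4] ext [56. 22.] z 0.0404 rect [588.6 235.1] [16.2 55.6] 82.0
LRplate 8372 mid [466.4 238.1] ext [112. 117.] z 0.019 rect [466.1 236.8] [111.9 117.2] 0.2
LRgrip 654 mid [466.3 237.1] ext [29. 29.] z 0.0404 rect [466.5 237.1] [27.9 28.8] 48.6
SQbox x -1 10 edge mm -45.4 yaw -6.9
SQbox x 1 10 edge mm 48.6 yaw -5.0
SQbox y -1 10 edge mm -49.6 yaw -5.3
SQbox y 1 10 edge mm 45.9 yaw -4.1
turn [-0.1 -0.1  0. ] shift [ -0.48 -14.33   7.76] | tcp [0.5957 0.3782 0.1775] yaw 175.0 F [ 0.5 -0.   0.2] gap 0.0584 t 14.45
```

Small round lid is home and flat at 0.0617. Next is the square lid, with its bar at −8°.

Request:
carry_out:
  steps:
    - [[0,0,3],[-0.2,-5,0],80]
    - [[0,0,3],[-0.4,-10,0],80]
    - [[0,0,3],[-0.5,-14.3,3],80]
    - [[0,0,3],[-0.5,-14.3,8],80]
    - [[0,0,3],[-0.5,-14.3,12],80]
    - [[0,0,3],[-0.5,-14.3,14.5],80]
    - [[0,0,3],[-0.5,-14.3,15.4],80]
    - [[0,0,3],[-0.5,-14.3,15.4],80]

```text
clock: 15.5
tcp_pos: [0.5881, 0.2354, 0.0239]
orientation: [-0.001, 0.069, 0.998, -0.0]
wrist_force: [0.3, 0.5, 0.2]
finger_gap: 0.0587
grip_force: 0.0
```

Request:
carry_out:
  steps:
    - [[0,0,0],[0,0,0],255]
    - [[0,0,0],[0,0,0],255]
    - [[0,0,0],[0,0,0],255]
    - [[0,0,0],[0,0,0],255]
    - [[0,0,0],[0,0,-1],255]
    - [[0,0,0],[0,0,-5],255]
    - [[0,0,0],[0,0,-11],255]
    - [[0,0,0],[0,0,-12],255]

```text
clock: 16.5
tcp_pos: [0.5914, 0.2363, 0.15]
orientation: [0.004, 0.069, 0.998, 0.001]
wrist_force: [0.9, -0.1, -1.5]
finger_gap: 0.0149
grip_force: 40.0
```

Run:
```python
from yaw import *
from workcell import env
s=env.get_state();p,X=look(env,"w7");x,y,z=s["tcp_pos"]
print("lid",end=" ");find(X,x,y,z-.012,z+.003,.07,.07)
go(s,(.4705,.3745,.09),175.5)
```

```text
lid 18636 mid [587.7 236.9] ext [102. 102.] z 0.1426 rect [590.7 235.5] [98.3 98.2] 82.0
turn [ 0.2  0.4 -3.5] shift [13.93 11.99  5.93] | tcp [0.5914 0.2363 0.15  ] yaw 172.0 F [ 0.9 -0.1 -1.5] gap 0.0149 t 16.5
```

Request:
carry_out:
  steps:
    - [[0,0,-1],[4,4,0],255]
    - [[0,0,-2],[8,7.5,0],255]
    - [[0,0,-3.5],[12,11,0.5],255]
    - [[0,0,-3.5],[13.9,12,2],255]
    - [[0,0,-3.5],[13.9,12,4],255]
    - [[0,0,-3.5],[13.9,12,5.5],255]
    - [[0,0,-3.5],[13.9,12,6.5],255]
    - [[0,0,-3.5],[13.9,12,6.5],255]

```text
clock: 17.55
tcp_pos: [0.4674, 0.3729, 0.0785]
orientation: [-0.001, 0.039, 0.999, -0.001]
wrist_force: [0.7, -0.0, -0.2]
finger_gap: 0.0147
grip_force: 39.9
```

Run:
```python
from yaw import *
from workcell import env
s=env.get_state();p,X=look(env,"w8");x,y,z=s["tcp_pos"]
print("lid",end=" ");find(X,x,y,z-.012,z+.003,.07,.07)
edges(X,.4705,.3745,.049,.049,z-.007,"lid")
go(s,(.4705,.3745,.07),175.5)
```

```text
lid 18654 mid [464.3 372.9] ext [100. 101.] z 0.0712 rect [466.3 372.2] [98.4 97.5] 85.2
lid x -1 11 edge mm -53.0 yaw -4.2
lid x 1 5 edge mm 44.8 yaw -4.2
lid y -1 9 edge mm -50.9 yaw -1.5
lid y 1 10 edge mm 45.7 yaw -6.5
turn [-0.1 -0.1 -0. ] shift [-0.3   0.19  0.85] | tcp [0.4674 0.3729 0.0785] yaw 175.5 F [ 0.7 -0.  -0.2] gap 0.0147 t 17.55
```

Request:
carry_out:
  steps:
    - [[0,0,0],[-0.35,0.2,0],255]
    - [[0,0,0],[-0.35,0.2,0.3],255]
    - [[0,0,0],[-0.35,0.2,0.6],255]
    - [[0,0,0],[-0.35,0.2,0.8],255]
    - [[0,0,0],[-0.35,0.2,0.9],255]
    - [[0,0,0],[-0.35,0.2,0.9],255]
    - [[0,0,0],[-0.35,0.2,0.9],140]
    - [[0,0,0],[-0.35,0.2,0.9],80]

```text
clock: 18.6
tcp_pos: [0.4717, 0.3756, 0.0711]
orientation: [0.0, 0.039, 0.999, 0.0]
wrist_force: [0.7, 0.3, -0.2]
finger_gap: 0.0506
grip_force: 0.0
```

Request:
carry_out:
  steps:
    - [[0,0,0],[0,0,0],80]
    - [[0,0,0],[0,0,0],80]
    - [[0,0,0],[0,0,-2],80]
    - [[0,0,0],[0,0,-5],80]
    - [[0,0,0],[0,0,-9],80]
    - [[0,0,0],[0,-5,-9],80]
    - [[0,0,0],[0,-10,-8],80]
    - [[0,0,0],[0,-13,-6],80]

```text
clock: 19.6
tcp_pos: [0.4617, 0.2443, 0.1315]
orientation: [0.001, 0.039, 0.999, 0.0]
wrist_force: [0.2, 1.0, -1.0]
finger_gap: 0.0586
grip_force: 0.0
```

Run:
```python
from yaw import *
from workcell import env
s=env.get_state();p,X=look(env,"w9")
flat(X,.4705,.3745,.062,.05,"SQ seated");find(X,.47,.375,.054,.068,.07,.07)
print("LRgrip",end=" ");find(X,.466,.235,.035,.046,.04,.04)
go(s,(.4665,.2365,.023),175.5)
```

```text
SQ seated 10420 slopes,z [0.0053 0.0081 0.0618]
10404 mid [468.9 372.7] ext [100. 102.] z 0.0617 rect [470.1 374. ] [98.2 98. ] 85.7
LRgrip 1106 mid [465.  236.4] ext [29. 29.] z 0.0402 rect [465.1 236.4] [28.4 28.6] 85.8
turn [ 0.   0.1 -0. ] shift [-0.51 -0.75 10.85] | tcp [0.4617 0.2443 0.1315] yaw 175.5 F [ 0.2  1.  -1. ] gap 0.0586 t 19.6
```

Square lid is home. Now the large round lid.

Request:
carry_out:
  steps:
    - [[0,0,0],[-0.4,-0.8,4],80]
    - [[0,0,0],[-0.4,-0.8,8],80]
    - [[0,0,0],[-0.4,-0.8,10],80]
    - [[0,0,0],[-0.4,-0.8,10.8],80]
    - [[0,0,0],[-0.4,-0.8,10.8],80]
    - [[0,0,0],[-0.4,-0.8,10.8],255]
    - [[0,0,0],[-0.4,-0.8,10.8],255]
    - [[0,0,0],[-0.4,-0.8,10.8],255]

```text
clock: 20.65
tcp_pos: [0.4656, 0.2379, 0.024]
orientation: [0.001, 0.039, 0.999, 0.0]
wrist_force: [-0.6, 0.1, 6.3]
finger_gap: 0.0266
grip_force: 39.4
```

Request:
carry_out:
  steps:
    - [[0,0,0],[0,0,0],255]
    - [[0,0,0],[0,0,0],255]
    - [[0,0,0],[0,0,-1],255]
    - [[0,0,0],[0,0,-5],255]
    - [[0,0,0],[0,0,-10],255]
    - [[0,0,0],[0,0,-12],255]
    - [[0,0,0],[0,0,-12],255]
    - [[0,0,0],[0,0,-12],255]

```text
clock: 21.65
tcp_pos: [0.4639, 0.2373, 0.1418]
orientation: [-0.001, 0.039, 0.999, -0.0]
wrist_force: [0.7, -0.1, -1.3]
finger_gap: 0.0263
grip_force: 39.5
```

Run:
```python
from yaw import *
from workcell import env
s=env.get_state();p,X=look(env,"w10");x,y,z=s["tcp_pos"]
print("lid",end=" ");find(X,x,y,z-.012,z+.003,.07,.07)
print("box",end=" ");find(X,.458,.071,.042,.06,.07,.07)
go(s,(.458,.071,.09),175.5)
```

```text
lid 25524 mid [461.1 236.5] ext [114. 117.] z 0.1366 rect [460.2 236.5] [111.4 112.5] 38.1
box 3019 mid [456.7  70.6] ext [115. 115.] z 0.0507 rect [457.2  70.3] [114.4 114.6] 72.6
turn [-0.  -0.1  0. ] shift [ -0.72 -16.62   5.19] | tcp [0.4639 0.2373 0.1418] yaw 175.5 F [ 0.7 -0.1 -1.3] gap 0.0263 t 21.65
```

View pics/w10.png

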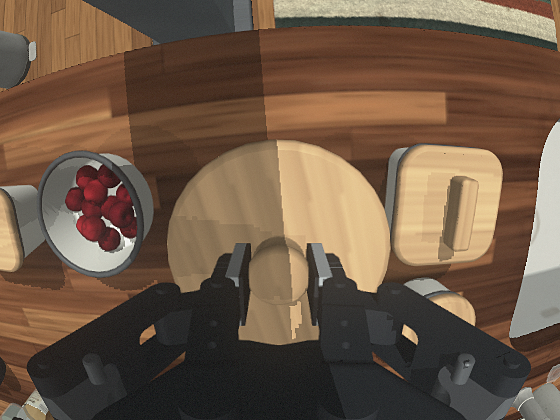

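The large lid hangs level at (278,250), the cherry box is at (95,212), and the square box is closed at (447,205).

Request:
carry_out:
  steps:
    - [[0,0,0],[-0.2,-4,0],255]
    - [[0,0,0],[-0.4,-8,0],255]
    - [[0,0,0],[-0.6,-12,0],255]
    - [[0,0,0],[-0.8,-16.6,0],255]
    - [[0,0,0],[-0.8,-16.6,2],255]
    - [[0,0,0],[-0.8,-16.6,4.5],255]
    - [[0,0,0],[-0.8,-16.6,6],255]
    - [[0,0,0],[-0.8,-16.6,6],255]

```text
clock: 22.7
tcp_pos: [0.4574, 0.0713, 0.0805]
orientation: [-0.003, 0.039, 0.999, -0.0]
wrist_force: [-1.3, 0.6, -1.3]
finger_gap: 0.0267
grip_force: 39.9
```

Run:
```python
from yaw import *
from workcell import env
s=env.get_state();p,X=look(env,"w11");x,y,z=s["tcp_pos"]
print("lid",end=" ");find(X,x,y,z-.012,z+.003,.07,.07)
go(s,(.4575,.0708,.07),175.5)
```

```text
lid 25533 mid [454.6  70.7] ext [114. 117.] z 0.0754 rect [453.6  70.7] [111.4 112.2] 38.8
turn [-0.  -0.3  0. ] shift [-0.02 -0.05  1.05] | tcp [0.4574 0.0713 0.0805] yaw 175.5 F [-1.3  0.6 -1.3] gap 0.0267 t 22.7
```

Request:
carry_out:
  steps:
    - [[0,0,0],[-0.1,0,0.4],255]
    - [[0,0,0],[-0.1,0,0.8],255]
    - [[0,0,0],[-0.1,0,1.1],255]
    - [[0,0,0],[-0.1,0,1.25],255]
    - [[0,0,0],[-0.1,0,1.35],255]
    - [[0,0,0],[-0.1,0,1.35],255]
    - [[0,0,0],[-0.1,0,1.35],140]
    - [[0,0,0],[-0.1,0,1.35],80]

```text
clock: 23.75
tcp_pos: [0.461, 0.0713, 0.0695]
orientation: [0.0, 0.039, 0.999, -0.0]
wrist_force: [-0.3, 0.5, -0.6]
finger_gap: 0.0553
grip_force: 0.0
```

Request:
carry_out:
  steps:
    - [[0,0,0],[0,0,0],80]
    - [[0,0,0],[0,0,0],80]
    - [[0,0,0],[0,0,-2],80]
    - [[0,0,0],[0,0,-5],80]
    - [[0,0,0],[0,0,-9],80]
    - [[0,0,0],[0,0,-12],80]
    - [[0,0,0],[3,0,-14],80]
    - [[0,0,0],[3,0,-14],80]

```text
clock: 24.75
tcp_pos: [0.4303, 0.0739, 0.2109]
orientation: [0.001, 0.039, 0.999, -0.0]
wrist_force: [0.9, 0.1, 0.0]
finger_gap: 0.0588
grip_force: 0.0
```

Run:
```python
from yaw import *
from workcell import env
p,X=look(env,"w12");cv2.imwrite("pics/scene9.png",env.read_camera("scene")[0][:,:,::-1])
flat(X,.4575,.0708,.062,.06,"LR");find(X,.4575,.0708,.054,.068,.07,.07)
flat(X,.458,-.080,.068,.07,"OB");flat(X,.47,.374,.062,.05,"SQ")
print(env.get_state()["clock"])
```

```text
LR 10167 slopes,z [ 0.0038 -0.0007  0.0617]
10172 mid [459.5  70.4] ext [117. 117.] z 0.0618 rect [460.3  70.1] [115.7 116.3] 29.9
OB 7521 slopes,z [ 0.0072 -0.0051  0.0678]
SQ 3424 slopes,z [0.0066 0.017  0.0617]
24.85
```

View pics/scene9.png

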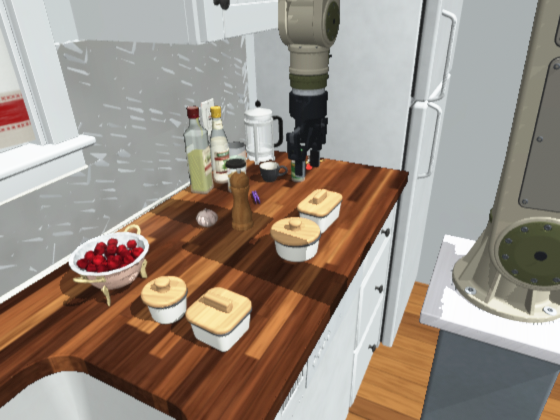

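All four boxes are closed: small round (166,298), square (219,315), large round (297,238) and oblong (320,208). The mill at (241,200) still stands, and the gripper is clear.

```bash
python3 -c "
from workcell import env
print(env.hand_in())"
```

```text
the job is handed in; nothing more can be done
None
```

All four boxes are closed with their own lids, each measured flat and fully home, and the job was handed in at about 25 s; the arm never went near the pepper mill or the spice jar.

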